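# Pull a card from the test rack and hold it up to the inspection camera

### The job

Switch the test rack's power off by pushing its toggle fully over, and only then draw the card with the two round capacitor cans straight up out of its slot by its heatsink bar. Hold that card up in the air in front of the inspection camera, the right way up and level across, component side square on to the lens, with the chip between the cans on the lens axis 120 mm in front of the lens glass, and finish while holding it there still in the gripper. Do not bump the camera, and leave the other two cards, the meter and the screwdriver where they are.

Things in the scene. Friction and masses are not known exactly. Their poses are not given: they have to be found in the camera images.
- rack: Open test rack, fixed. Origin on the bench under the middle slot; x across the cards' width, within 0.8 rad of world +x; y along the row; z up. Base 130 (x) x 350 mm (y -220 to 130), 12 thick. Slots at y = -80, -40, 0, 40, 80: the cards stand in -80, 0, 80 in any order, undersides 16 mm above the bench. Sockets 10 mm deep and end guides (x +-40 to 50, up to 65 mm above the bench), 2 mm play, no catch.
- box_top (a point): Centre of the top of the rack's grey power box, 110 (x) x 70 (y) mm, 72 mm above the bench, at rack (0, -178, 72) mm; axes of the rack. The toggle stands here; its pivot is 1 mm higher.
- power_switch (a joint): Steel bat toggle on the power box, rad; turns about the rack's y. 0 = power on: the bat leans 0.4 rad from upright to the rack's -x (roughly the robot's side). 0.8 = off, at its stop: it leans 0.4 rad to the rack's +x. Starts at 0 to 0.1. Stays where it is left; takes 2 to 3 N at the tip.
- switch_tip (a point): Centre of the 11 mm ball at the end of the toggle bat (8 mm thick), 36 mm from the pivot; 106 mm above the bench at on and at off, 109 upright.
- card_caps: The card to show, upright in its slot: green board 90 wide (x), 3 thick (y), with its plug and bar 100 mm tall; origin at the centre of its underside. y = outward from its component side, z up. Seated, its axes are parallel to the rack's. Grey plug 62 x 10 x 13 mm at the foot. On the component side two round black cans, 20 mm across, 21 mm tall, at x +-26, z 45 mm. 130 to 270 g.
- bar (a point): Middle of the card's aluminium heatsink bar, the place to grip: card (0, 0, 88) mm, axes of the card. 70 (x) x 12 (y) x 24 (z) mm along the top edge, flat both sides; close the fingers along y. Below it the board is bare for 20 mm within 13 mm of the middle. Neighbouring cards' bars stand 80 mm away along y.
- chip (a point): Face of the flat square 14 mm chip between the two cans: card (0, 4, 45) mm, axes of the card.
- card_relays: Bystander card, same board and bar, with three square black relay blocks in a row, 16 mm off the board. Same origin and axes.
- card_transformer: Bystander card, same board and bar, with one large block (transformer 46 x 36 mm, 22 mm off the board). Same origin and axes.
- camera: Inspection camera stand, fixed. Steel post 22 mm thick, 400 tall, at x = +200 mm from the origin, which lies on the bench in front of it, roughly under the focus; dark base 170 (x 100 to 270) x 140 x 14 mm. The camera head hangs at x = 140, facing roughly to the robot and downwards; its height and tilt differ each time and are clamped.
- lens (a point): Centre of the camera's front glass, amid its 62 mm ring light. Axes of the head: -x is the viewing direction (0.25 to 0.6 rad below level), y level. The grey camera body, 44 mm square, lies 24 to 86 mm behind it along +x.
- focus (a point): The point on the lens axis 120 mm in front of the glass, in empty air, where the chip must be; 180 to 290 mm above the bench; axes of lens.
- meter: Black hand multimeter lying on the bench, 165 (x) x 78 (y) x 42 mm; origin at the centre of its underside. Bystander.
- screwdriver: Screwdriver 190 mm long lying on the bench, 26 mm thick handle; origin near its middle. Bystander.

How it is judged (in metres and radians):
On the way, in this order (a step that is already met when the one before it is completed fails the run):
1. the power is switched off with the card still seated (value of joint power_switch above 0.65 rad and z of card_caps in the frame of rack below 0.024 m and horizontal distance between card_caps and rack below 0.11 m), for 0.2 s.
2. the card with the round cans is drawn clear up out of its slot in the gripper (z of card_caps in the frame of rack above 0.085 m and contact force between the fingers and card_caps above 1 N), for 0.1 s.
At the end, for the whole second after the job is handed in: The gripper alone holds the card still: chip within 15 mm of the point 120 mm in front of the lens, components to the lens, bar up, square and level within 8 degrees; toggle over 0.65 rad; other cards within 12 mm, meter and screwdriver within 20 mm of their starts (distance between chip and focus below 0.015 m and angle between the y axis of card_caps and the x axis of lens, either way round below 0.14 rad and y of lens in the frame of card_caps above 0.08 m and angle between card_caps's own x axis and vertical between 1.4308 and 1.7108 rad and angle between card_caps's own z axis and vertical below 0.9 rad and height (world z) of chip above 0.15 m and contact force between the fingers and card_caps above 2 N and contact force between card_caps and rack below 0.1 N and contact force between card_caps and camera below 0.1 N and linear speed of card_caps below 0.02 m/s and angular speed of card_caps below 0.15 rad/s and value of joint power_switch above 0.65 rad and distance of each of card_relays, card_transformer from where it was at the start of the episode below 0.012 m and distance of each of meter, screwdriver from where it was at the start of the episode below 0.02 m); the arm keeps its last pose, push and grip.
It fails at once if the card leaves its seat while the power is on (z of card_caps in the frame of rack above 0.024 m and value of joint power_switch below 0.65 rad).
It fails at once if the camera is bumped (contact force between camera and card_caps above 2 N or contact force between camera and the arm above 2 N or contact force between camera and the fingers above 2 N).
It fails at once if another card is pulled or the meter or screwdriver is pushed away (distance of any of card_relays, card_transformer from where it was at the start of the episode above 0.02 m or distance of any of meter, screwdriver from where it was at the start of the episode above 0.03 m).
It also fails if it takes over 48 s, if anything falls off the work surface, if the arm or the gripper's body presses on something with over 40 N, if the wrist force passes 120 N, or if a joint passes its speed limit or range.

### The arm

A 6-joint arm with a two-finger parallel gripper is mounted at the origin on the work surface. World frame = base frame: x ahead of the robot, y to its left, z up, the work surface at z = 0. Lengths are in mm, angles in rad, forces in N, time in s.
With the tool pointing down it reaches from about 400 to 825 mm from the base axis. Payload 7 kg.
Tool frame: the origin (TCP) lies at the very end of the fingers, on their centre line; the grasp point (between the pads) lies 19 mm behind it; z points along the fingers, y is the line along which they close (so a half turn about z gives the same grasp; the last joint's range is limited). The gripper opens to 88 mm and grips with 3 to 60 N. Pads are 19 mm wide; open, the fingers measure 130 mm over their backs; the gripper's body (78 mm by 193 mm) begins 47 mm behind the grasp point.
Start: joints at [1.519, 0.359, 0.012, 0, -1.224, -0.288], TCP at [224.984, 636.378, 226.561] pointing down, gripper open.
Joint ranges: [-3.07, 3.07], [-1.43, 2.12], [-1.02, 1.25], [-3.03, 1.67], [-3.05, -0], [-3.03, 3.03]. Speed limits (rad/s): [2.39, 2.39, 3.01, 3.14, 3.14, 3.14].

### API

Orientations are given as a unit quaternion [x, y, z, w].
In Python, from plant import bot gives the robot as it stands. Calls block until the motion is done:
- bot.move_ptp(position, orientation): joint-space move of the TCP to a pose.
- bot.line_to(position, velocity=150, ori=None): straight line of the TCP; ori=None keeps the orientation; velocity is the mean speed in mm/s.
- bot.move_joints(angles): joint-space move.
- bot.move_gripper(opening, force=None): finger opening in mm; force is the grip in N (None keeps the last); returns when the fingers have stopped.
- bot.pause(seconds).
- bot.solve_ik(position, orientation): joint angles nearest the present ones, or None.
- bot.read_state(): the state.
- bot.camera(name): name is "scene" or "top" or "wrist"; returns the picture (400x640x3 uint8, red, green, blue); there is no depth.
- bot.get_calibration(name): a dict with "fx", "fy", "cx", "cy" (pixels), "view" (4x4, takes a point from world to camera coordinates); the wrist camera has in their place "T_tool_cam" (4x4, takes a point from camera to tool coordinates, whose origin is the TCP and whose axes are the flange's). Camera axes: x right, y up, looking along -z (the intrinsics and any distortion apply to the point x, -y, -z); pixel columns grow to the right and rows downward; lengths in mm; the calibration is good to about 2 mm. A picture is of the moment at which its call begins: read the wrist's pose just before it. get_calibration takes no time and is no camera call.
A pose or a line that the arm cannot do raises bot.Unreachable and nothing moves.
- bot.close_job(): hands the job in; it is judged then, once.
The state is a dict: "t": time; "joint_pos": joint angles; "qvel": joint speeds; "tau": joint torques, N m; "tcp_pos": TCP position; "eef_rot": TCP orientation; "contact_force": force on the tool from outside, world axes, zero at the start; "moment": the same for the moment, N m; "width": finger opening in mm; "finger_force": force on a finger pad.
Only numpy, scipy, OpenCV 4.12 (cv2) and the standard library are available. Lean on these libraries where they do the work, as an engineer would, in place of code of your own. Each camera call takes 0.05 s, during which the arm holds its last target. There are 200 camera calls.

## Working session

There is one attempt and no reset: what is moved stays moved. The work goes in short steps, each a Python script; the robot and the scene stay as the last script left them, time stands still between calls to the robot, and variables do not carry over. Pictures are saved under pics/ and viewed, at most 10 in all, crops included, and the job is handed in when it is done.

```bash
mkdir -p pics; ls
python3 - <<'E'
from plant import bot
import cv2,numpy as np
for n in("scene","top"):
    im=bot.camera(n); cv2.imwrite(f"pics/{n}0.png",im[:,:,::-1]); c=bot.get_calibration(n)
    print(n,{k:np.round(v,3).tolist() for k,v in c.items()})
print({k:np.round(v,4).tolist() for k,v in bot.get_calibration("wrist").items()})
print(bot.read_state())
E
```

```text
pics
scene {'fx': 425.33, 'fy': 425.33, 'cx': 320.888, 'cy': 205.643, 'view': [[0.684, 0.729, 0.017, -334.863], [-0.427, 0.382, 0.82, 94.505], [0.591, -0.568, 0.573, -1312.235], [0.0, 0.0, 0.0, 1.0]]}
top {'fx': 399.432, 'fy': 399.432, 'cx': 319.41, 'cy': 195.06, 'view': [[-0.009, -1.0, 0.027, -29.326], [0.995, -0.006, 0.099, -536.449], [-0.099, 0.027, 0.995, -1076.576], [0.0, 0.0, 0.0, 1.0]]}
{'fx': 278.9179, 'fy': 278.9179, 'cx': 316.0808, 'cy': 200.2917, 'T_tool_cam': [[-0.0003, 0.9608, 0.2771, 73.6558], [1.0, 0.0002, 0.0006, -0.9421], [0.0006, 0.2771, -0.9608, -158.3903], [0.0, 0.0, 0.0, 1.0]]}
{'t': 0.1, 'joint_pos': array([ 1.51910073e+00,  3.59303427e-01,  1.11767229e-02, -2.93867612e-04,
       -1.22410106e+00, -2.88114050e-01]), 'qvel': array([ 0.00206856,  0.00037194,  0.00224448,  0.00026485, -0.00014824,
       -0.00056029]), 'tau': array([-6.71007692e-04, -5.84166527e+01,  2.93750560e+01,  7.01538071e+00,
        1.01177866e-02, -5.57557746e-05]), 'tcp_pos': array([224.85946938, 635.99635756, 225.73809725]), 'eef_rot': array([ 9.85592143e-01, -1.69137803e-01, -5.27835695e-05,  7.27019211e-04]), 'contact_force': array([ 0.31209266, -0.09101082,  0.24410033]), 'moment': array([ 0.02436074, -0.01942966,  0.00579127]), 'finger_force': 0.0, 'width': 87.58469315411023}
```

View pics/scene0.png

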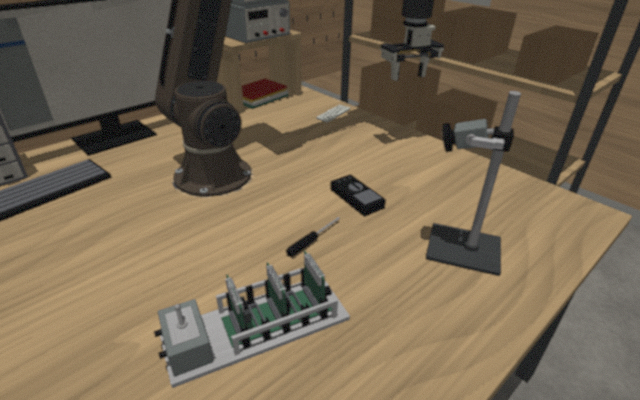

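View pics/top0.png

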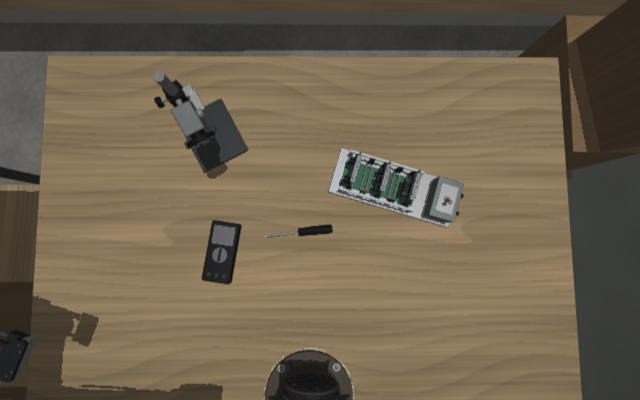

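The scene view shows the rack at around (250,320) with the camera stand at (480,180). In the top view the rack base runs from (342,149) to (448,227) with the box on the right at (445,200). The camera head is near (190,120). I'll enlarge these regions next.

Run:
```python
import cv2,numpy as np
t=cv2.imread("pics/top0.png");s=cv2.imread("pics/scene0.png")
R=lambda im,x0,y0,w,h,W,H:cv2.resize(im[y0:y0+h,x0:x0+w],(W,H),interpolation=cv2.INTER_CUBIC)
a=R(t,320,140,160,100,800,500)
cv2.imwrite("pics/a.png",a)
b=np.hstack([R(t,140,60,120,130,400,433),R(s,420,80,120,130,400,433)])
cv2.imwrite("pics/b.png",b)
cv2.imwrite("pics/c.png",R(s,150,245,200,140,800,560))
```

```text
(no output)
```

View pics/a.png

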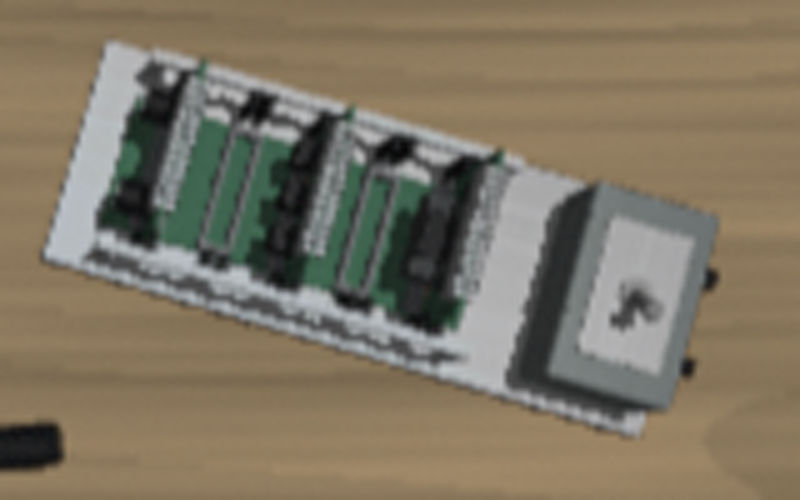

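View pics/b.png

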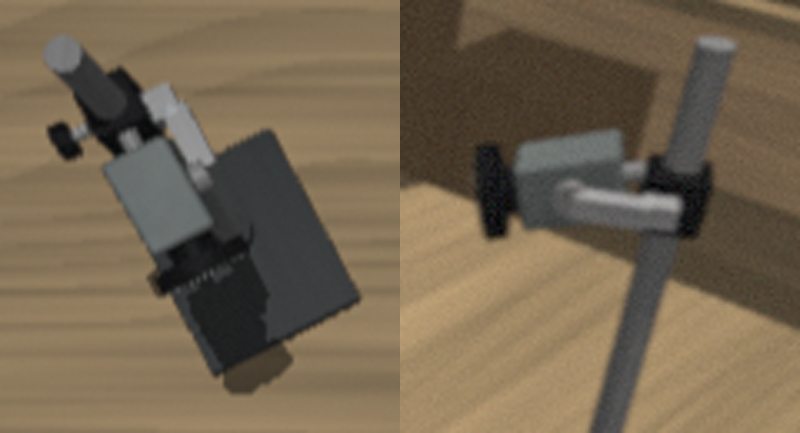

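View pics/c.png

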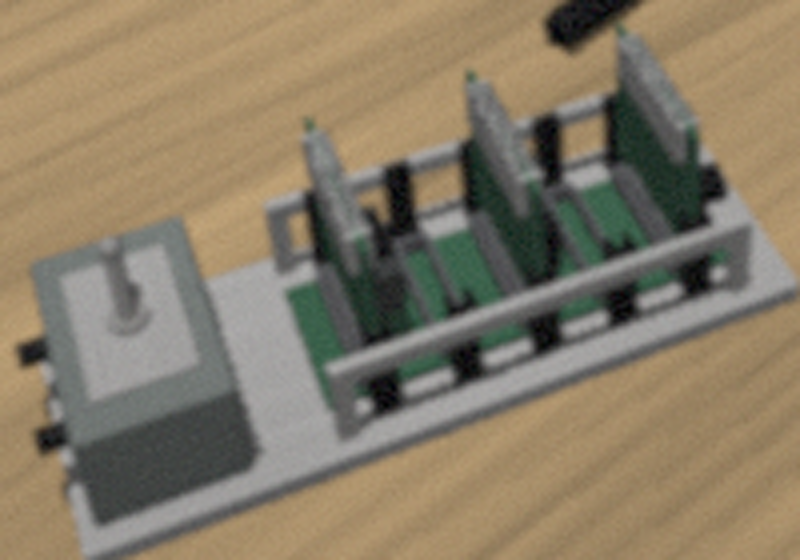

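Crop a shows the rack base corners and, from left to right, a card with two separate cans (crop px (155,100) and (135,215)), the three relays and the transformer block, all with components facing rack +y. The caps card is therefore in slot +80. Crop b shows the camera body, the ring near (203,265) top and (487,192) scene. Crop c shows the box-top corners and the toggle. Next I'll fit the poses.

```bash
cat > h.py <<'E'
import numpy as np
from scipy.optimize import least_squares
from scipy.spatial.transform import Rotation as Rot
from plant import bot
Rz=lambda a:Rot.from_euler('z',a).as_matrix()
def proj(c,P,view=None):
    V=c["view"] if view is None else view
    p=np.atleast_2d(P)@V[:3,:3].T+V[:3,3]
    return np.c_[c["cx"]+c["fx"]*p[:,0]/-p[:,2],c["cy"]+c["fy"]*-p[:,1]/-p[:,2]]
def wview(s):
    T=np.eye(4);T[:3,:3]=Rot.from_quat(s["eef_rot"]).as_matrix();T[:3,3]=s["tcp_pos"]
    return np.linalg.inv(T@bot.get_calibration("wrist")["T_tool_cam"])
def rackpts(p,P): return np.asarray(P,float)@Rz(p[2]).T+[p[0],p[1],0]
def headR(p): return Rz(p[2])@Rot.from_euler('y',-p[5]).as_matrix() # -x axis points down by tilt
def lens(p): return rackpts(p,[[p[3],0,p[4]]])[0]
def headpts(p,P): return np.asarray(P,float)@headR(p).T+lens(p)
E
python3 - <<'E'
from h import *
ct,cs=bot.get_calibration("top"),bot.get_calibration("scene")
px=lambda L,s,o:(np.array(L,float)+.5)/s-.5+o
PT=[[65,130,12],[-65,130,12],[-65,-220,12],[55,-143,72],[55,-213,72],[-55,-213,72],[-55,-143,72]]
ut=px([(107,42),(42,262),(640,435),(600,183),(718,213),(668,410),(548,373)],5,[320,140])
PS=[[-55,-213,72],[-55,-143,72],[55,-143,72],[55,-213,72],[65,130,12]]
us=px([(32,267),(182,218),(240,393),(80,443),(800,290)],4,[150,245])
f=lambda p:np.r_[(proj(ct,rackpts(p,PT))-ut).ravel(),(proj(cs,rackpts(p,PS))-us).ravel()]
r=least_squares(f,[500,-180,-.3],x_scale=[100,100,.1]);print("rack",r.x.round(3));print(f(r.x).round(1))
k=10/3
B=[[270,-70,14],[100,-70,14],[100,70,14],[200,0,400]]
ub=px([(268,130),(360,297),(215,376),(62,52)],k,[140,60])
H=[[86,22,22],[86,-22,22],[24,22,22],[24,-22,22],[0,0,0]]
uh=px([(105,165),(170,137),(155,252),(213,215),(203,268)],k,[140,60])
u1=px([(715,43)],k,[420,80]);u2=px([(487,192)],k,[420,80])
g=lambda p:np.r_[(proj(ct,rackpts(p,B))-ub).ravel(),(proj(ct,headpts(p,H))-uh).ravel(),(proj(cs,rackpts(p,[[200,0,400]]))-u1).ravel(),(proj(cs,lens(p))-u2).ravel()]
q=least_squares(g,[500,300,.5,110,270,.4],x_scale=[100,100,.1,50,50,.1]);print("cam",q.x.round(3));print(g(q.x).round(1))
np.savez("fit",rack=r.x,cam=q.x)
print("lens",lens(q.x),"focus",headpts(q.x,[[-120,0,0]]),"post",rackpts(q.x,[[200,0,0]]))
print("caps bar",rackpts(r.x,[[0,80,104]]),"tip on",rackpts(r.x,[[-14,-178,106]]))
E
```

```text
rack [ 5.74493e+02 -1.99766e+02 -2.93000e-01]
[-0.7 -0.9 -0.5 -1.3 -0.3 -0.7 -1.1 -1.9  0.4 -0.5  0.3 -0.6 -1.  -0.6
 -1.3 -1.3 -0.4 -1.4 -0.1 -1.4 -2.5  1.5  0.3 -2. ]
cam [6.09395e+02 2.23912e+02 4.07000e-01 1.24714e+02 2.67023e+02 1.96800e+00]
[ -6.5 -23.8 -11.1 -20.6 -14.  -24.9 -14.  -35.2  -0.8   6.8   0.2   6.7
 -10.8 -21.4  -9.1 -18.2 -18.8 -40.3 -77.7   5.5 -70.1  16.5]
lens [723.92640278 273.26954928 267.02312382] focus [[766.50776793 291.62011853 156.34302646]] post [[793.06509469 303.06507953   0.        ]]
caps bar [[ 597.61270157 -123.17965423  104.        ]] tip on [[ 509.65024609 -366.12534039  106.        ]]
```

Run:
```python
from h import *
ct,cs=bot.get_calibration("top"),bot.get_calibration("scene")
k=10/3
px=lambda L,o:(np.array(L,float)+.5)/k-.5+o
B=[[270,-70,14],[100,-70,14],[100,70,14],[200,0,400]]
ub=px([(268,130),(360,297),(215,376),(62,52)],[140,60])
H=[[86,22,22],[86,-22,22],[24,22,22],[24,-22,22],[0,0,0]]
uh=px([(105,165),(170,137),(155,252),(213,215),(203,268)],[140,60])
u1=px([(715,43)],[420,80]);u2=px([(487,192)],[420,80])
g=lambda p:np.r_[(proj(ct,rackpts(p,B))-ub).ravel(),(proj(ct,headpts(p,H))-uh).ravel(),(proj(cs,rackpts(p,[[200,0,400]]))-u1).ravel(),(proj(cs,lens(p))-u2).ravel()]
best=None
for x in(500,600):
  for y in(150,250,350):
    for w in(.3,.7):
      q=least_squares(g,[x,y,w,80,300,.4],x_scale=[100,100,.3,50,50,.3],bounds=([300,0,-.8,0,200,.2],[900,600,1.2,160,420,.65]))
      if best is None or q.cost<best.cost:best=q
q=best;print("cam",q.x.round(3),q.cost);print(g(q.x).round(1))
P=rackpts(q.x,[[200,0,400]]);print(P,proj(cs,P),u1,proj(ct,P),ub[3])
np.savez("fit",rack=np.load("fit.npz")["rack"],cam=q.x)
print("lens",lens(q.x),"focus",headpts(q.x,[[-120,0,0]]),"post",P)
```

```text
cam [6.03917e+02 2.41462e+02 3.09000e-01 8.32530e+01 2.33118e+02 6.50000e-01] 10264.616481217105
[ -3.2 -22.9 -13.3 -17.6 -17.8 -26.4 -13.6 -35.9  -9.7 -17.5  -8.9 -15.2
 -12.1 -16.6 -10.1 -11.4 -11.7 -17.8 -77.1   5.8 -92.8  24.6]
[[794.42508687 302.34628006 400.        ]] [[557.00948751  98.32088919]] [[634.15  92.55]] [[144.63811861  39.39890096]] [158.25  75.25]
lens [683.21958063 266.80638285 233.11787657] focus [[592.22356108 237.72518632 160.49550788]] post [[794.42508687 302.34628006 400.        ]]
```

Run:
```python
from h import *
ct,cs=bot.get_calibration("top"),bot.get_calibration("scene")
k=10/3
px=lambda L,o:(np.array(L,float)+.5)/k-.5+o
B=[[270,-70,14],[100,-70,14],[100,70,14],[200,0,400]]
ub=px([(268,130),(360,297),(215,376),(62,52)],[140,60])
H=[[86,22,22],[86,-22,22],[24,22,22],[24,-22,22],[0,0,0]]
uh=px([(105,165),(170,137),(155,252),(213,215),(203,268)],[140,60])
u1=px([(315,43)],[420,80]);u2=px([(84,192)],[420,80])
g=lambda p:np.r_[(proj(ct,rackpts(p,B))-ub).ravel(),(proj(ct,headpts(p,H))-uh).ravel(),(proj(cs,rackpts(p,[[200,0,400]]))-u1).ravel(),(proj(cs,lens(p))-u2).ravel()]
q=least_squares(g,[500,250,.4,80,300,.4],x_scale=[100,100,.3,50,50,.3])
print("cam",q.x.round(3),q.cost);print(g(q.x).round(1))
P=rackpts(q.x,[[200,0,400]])
np.savez("fit",rack=np.load("fit.npz")["rack"],cam=q.x)
F=headpts(q.x,[[-120,0,0]])[0]
print("lens",lens(q.x),"focus",F,"post",P)
# toggle push waypoints & IK feasibility
r=np.load("fit.npz")["rack"];C=q.x
# final pose: card y -> lens (head +x); card z up; card x = y x z
y=headR(C)[:,0]; x=-headR(C)[:,1]   # candidates
z=np.cross(x,y); print("card z",z)
if z[2]<0: x=-x; z=-z
Rc=np.c_[x,y,z]; print(Rc.round(2))
bar=F+Rc@[0,-4,43]; print("bar",bar)
for sg in(1,-1):
    Rt=np.c_[-sg*Rc[:,0] , sg*Rc[:,1], -Rc[:,2]]
    tcp=bar+19*Rt[:,2]; print(sg,np.linalg.det(Rt).round(2),bot.solve_ik(tcp,Rot.from_matrix(Rt).as_quat()))
Rr=Rz(r[2])
for sg in(1,-1):
    Rt=np.c_[-sg*Rr[:,0],sg*Rr[:,1],-Rr[:,2]]
    for z in(300,104-19):print(sg,z,bot.solve_ik(rackpts(r,[[0,80,z]])[0],Rot.from_matrix(Rt).as_quat()))
```

```text
cam [ 5.48048e+02  1.80275e+02  4.95000e-01  8.88280e+01  2.84117e+02
 -7.10000e-02] 9.658634391006748
[-0.1 -1.3  0.4  0.2 -0.7  0.  -0.2  0.4  0.4 -0.2 -0.3 -1.4 -1.8 -1.4
 -0.2 -0.2  1.6  1.7 -0.3 -1.1 -1.5  0.5]
lens [626.19832349 222.49958637 284.11689523] focus [520.88805253 165.6006545  292.61738843] post [[724.00679939 275.34531315 400.        ]]
card z [0.06232248 0.03367271 0.99748787]
[[ 0.48  0.88  0.06]
 [-0.88  0.47  0.03]
 [-0.   -0.07  1.  ]]
bar [520.05757688 165.15195014 335.79271674]
1 1.0 [ 0.65856946  0.14154854 -0.07204691 -0.01162981 -1.42716826  2.98045465]
-1 1.0 [ 0.65856946  0.14154854 -0.07204691 -0.01162981 -1.42716826 -0.161138  ]
1 300 [ 0.11648414  0.21528179 -0.0208846   0.         -1.33462994 -1.98045371]
1 85 [ 0.11648414  0.37732117 -0.31251319  0.         -0.88096197 -1.98045371]
-1 300 [ 0.11648414  0.21528179 -0.0208846   0.         -1.33462994  1.16113894]
-1 85 [ 0.11648414  0.37732117 -0.31251319  0.         -0.88096197  1.16113894]
```

```bash
cat >> h.py <<'E'
def look(campos,target,roll):
    """tool pose with wrist camera at campos looking at target"""
    T=bot.get_calibration("wrist")["T_tool_cam"]
    b=campos-target; b=b/np.linalg.norm(b)
    x=np.cross([0,0,1],b);x/=np.linalg.norm(x);y=np.cross(b,x)
    R=np.c_[x,y,b]@Rz(roll)
    W=np.eye(4);W[:3,:3]=R;W[:3,3]=campos
    M=W@np.linalg.inv(T); return M[:3,3],Rot.from_matrix(M[:3,:3]).as_quat()
E
python3 - <<'E'
from h import *
C=np.load("fit.npz")["cam"]; L=lens(C); yaw=C[2]
tgt=L+Rz(yaw)@[20,0,-10]
j0=bot.read_state()["joint_pos"]; out=[]
for az in np.arange(-100,101,20):      # deg from head front axis, + = head's +y side
  for el in(5,20,35):
    for D in(300,360):
      a=np.radians(az);e=np.radians(el)
      d=Rz(yaw)@[-np.cos(a)*np.cos(e),np.sin(a)*np.cos(e),np.sin(e)]
      for roll in(0,np.pi/2,-np.pi/2,np.pi):
        p,q=look(tgt+D*d,tgt,roll)
        j=bot.solve_ik(p,q)
        if j is not None: out.append((abs(np.array(j)-j0).max().round(2),az,el,D,round(roll,2),np.round(p).tolist(),np.round(j,2).tolist()))
for o in sorted(out,key=lambda o:(o[1],o[2],o[0])):print(*o)
E
```

```text
1.59 -100 5 300 3.14 [720.0, 134.0, 312.0] [-0.07, 0.89, 0.99, -1.17, -2.3, 0.2]
1.65 -100 5 360 3.14 [757.0, 87.0, 317.0] [-0.13, 0.98, 1.2, -1.26, -2.39, 0.08]
2.08 -100 5 360 -1.57 [739.0, 69.0, 289.0] [-0.27, 0.93, 0.83, -1.39, -2.21, 1.79]
2.18 -100 5 300 -1.57 [702.0, 116.0, 284.0] [-0.22, 0.86, 0.66, -1.34, -2.14, 1.89]
3.29 -100 5 360 0 [762.0, 84.0, 264.0] [-0.25, 1.21, 1.14, -1.8, -2.48, 3.01]
1.49 -100 20 300 3.14 [712.0, 145.0, 343.0] [0.02, 0.76, 0.94, -0.92, -2.19, 0.26]
1.56 -100 20 360 3.14 [747.0, 101.0, 363.0] [-0.04, 0.85, 1.16, -0.99, -2.32, 0.16]
2.13 -100 20 360 -1.57 [732.0, 77.0, 337.0] [-0.21, 0.79, 0.82, -1.2, -2.13, 1.85]
2.22 -100 20 300 -1.57 [697.0, 121.0, 317.0] [-0.16, 0.73, 0.66, -1.15, -2.04, 1.94]
1.37 -100 35 300 3.14 [698.0, 162.0, 369.0] [0.15, 0.63, 0.83, -0.66, -2.05, 0.29]
1.42 -100 35 360 3.14 [729.0, 123.0, 404.0] [0.1, 0.7, 1.04, -0.71, -2.19, 0.23]
2.13 -100 35 360 1.57 [760.0, 129.0, 382.0] [3.04, -1.25, 1.11, 1.21, -2.74, -2.42]
2.18 -100 35 360 -1.57 [718.0, 95.0, 381.0] [-0.12, 0.64, 0.78, -0.99, -2.02, 1.9]
2.26 -100 35 300 -1.57 [688
[... 15893 characters left out ...]
.0, 391.0, 363.0] [1.13, 0.64, 0.21, 0.62, -1.85, 2.28]
0.76 100 35 360 0 [590.0, 392.0, 360.0] [1.15, 0.74, 0.13, 0.76, -1.97, -0.93]
0.77 100 35 300 0 [605.0, 345.0, 325.0] [1.11, 0.72, -0.0, 0.77, -1.87, -0.98]
0.83 100 35 300 1.57 [586.0, 322.0, 348.0] [1.16, 0.41, -0.3, 0.82, -1.51, 0.54]
0.87 100 35 360 1.57 [570.0, 369.0, 382.0] [1.21, 0.43, -0.18, 0.79, -1.61, 0.58]
2.01 100 35 360 -1.57 [621.0, 387.0, 381.0] [1.02, 0.85, 0.63, 0.55, -2.18, -2.3]
2.04 100 35 300 -1.57 [636.0, 340.0, 346.0] [0.98, 0.8, 0.46, 0.54, -2.06, -2.33]
2.68 100 35 300 3.14 [617.0, 317.0, 369.0] [1.01, 0.48, 0.14, 0.51, -1.68, 2.39]
2.69 100 35 360 3.14 [601.0, 363.0, 404.0] [1.06, 0.52, 0.28, 0.5, -1.79, 2.4]
```

Run:
```python
from h import *
import cv2,pickle
C=np.load("fit.npz")["cam"]; L=lens(C); yaw=C[2]; tgt=L+Rz(yaw)@[20,0,-10]
D=[]
def view(az,el,dist,roll):
    a=np.radians(az);e=np.radians(el)
    d=Rz(yaw)@[-np.cos(a)*np.cos(e),np.sin(a)*np.cos(e),np.sin(e)]
    bot.move_ptp(*look(tgt+dist*d,tgt,roll))
    s=bot.read_state(); im=bot.camera("wrist"); D.append((wview(s),im)); print(s["t"],s["tcp_pos"])
view(80,20,360,0)
down=Rot.from_matrix(np.c_[[0,1,0],[1,0,0],[0,0,-1]]).as_quat()
bot.move_ptp([340,300,400],bot.read_state()["eef_rot"]*0+down); print(bot.read_state()["t"])
view(-20,35,360,np.pi)
pickle.dump(D,open("views.pkl","wb"))
a,b=[d[1][:,:,::-1] for d in D]
cv2.imwrite("pics/w.png",cv2.resize(np.vstack([a[60:340,80:560],cv2.rotate(b,cv2.ROTATE_180)[60:340,80:560]]),None,fx=1.07,fy=1.07))
```

```text
1.5417 [527.80255267 376.9044644  313.23529402]
4.25
6.7167 [552.63194696 130.44998514 405.05881062]
```

View pics/w.png

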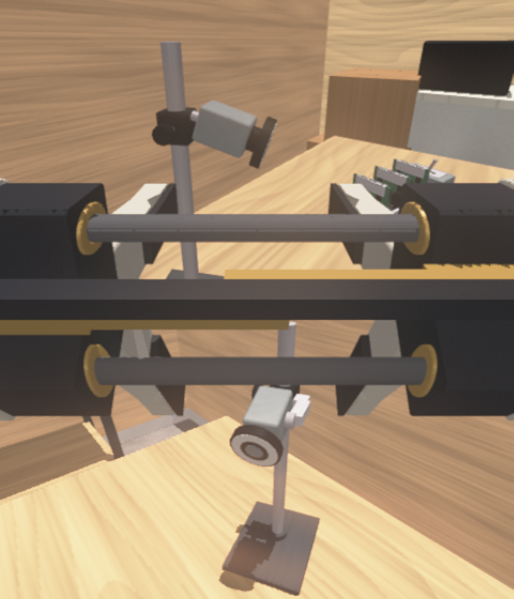

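Upper half (side view): the head tilts clearly downwards, body at (225,125), ring at (264,142). Lower half (front view): lens glass at (256,450), with the base at (270,545). I'll zoom in once for precise points.

Run:
```python
import pickle,cv2,numpy as np
D=pickle.load(open("views.pkl","rb"))
a,b=[d[1][:,:,::-1] for d in D]
b=cv2.rotate(b,cv2.ROTATE_180)
print(a.shape)
R=lambda im:cv2.resize(im,(400,400),interpolation=cv2.INTER_CUBIC)
cv2.imwrite("pics/z.png",np.hstack([R(a[135:235,240:340]),R(b[125:225,270:370])]))
```

```text
(400, 640, 3)
```

View pics/z.png

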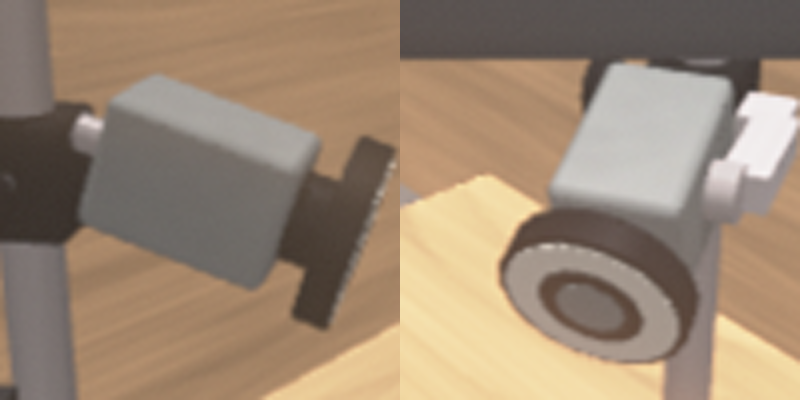

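The left half shows the head from the side with body-face corners (110,105), (292,169), (262,290), (82,218). The ring front rim runs from (393,150) to (326,328). The right half shows the glass at about (593,304) and the body top at (612,66), (733,85), (693,212), (552,192). Next I'll refit.

Run:
```python
from h import *
import pickle
D=pickle.load(open("views.pkl","rb"));cw=bot.get_calibration("wrist")
px=lambda L,o:(np.array(L,float)+.5)/4-.5+o
P1=[[86,22,22],[24,22,22],[24,22,-22],[86,22,-22],[86,-22,22],[24,-22,22],[0,0,0]]
u1=px([(110,105),(292,169),(262,290),(82,218),(158,75),(320,138),(359.5,239)],[240,135])
P2=[[86,22,22],[86,-22,22],[24,-22,22],[24,22,22],[0,0,0]]
u2=np.array([639,399])-px([(212,66),(333,85),(293,212),(152,192),(193,304)],[270,125])
ct,cs=bot.get_calibration("top"),bot.get_calibration("scene")
C0=np.load("fit.npz")["cam"];k=10/3
B=[[270,-70,14],[100,-70,14],[100,70,14],[200,0,400]]
ub=(np.array([(268,130),(360,297),(215,376),(62,52)])+.5)/k-.5+[140,60]
def g(p,full=True):
    return np.r_[(proj(cw,headpts(p,P1),D[0][0])-u1).ravel(),(proj(cw,headpts(p,P2),D[1][0])-u2).ravel(),.4*(proj(ct,rackpts(p,B))-ub).ravel()]
q=least_squares(g,[*C0[:5],.4],x_scale=[100,100,.3,50,50,.3],loss="soft_l1")
print(q.x.round(3),q.cost);print(g(q.x).round(1))
print("lens",lens(q.x).round(1),"focus",headpts(q.x,[[-120,0,0]]).round(1))
np.savez("fit",rack=np.load("fit.npz")["rack"],cam=q.x)
```

```text
[5.47651e+02 1.80181e+02 4.96000e-01 8.93130e+01 2.84237e+02 2.88000e-01] 17.495982716360743
[-1.7 -0.9  2.2 -0.2 -0.2  2.2 -2.2  4.  -2.4 -0.1  1.1 -1.1  1.4 -0.3
 -0.7  0.5 -2.2  0.7  1.6 -1.2  0.8  0.1 -1.2 -1.6 -0.1 -0.5  0.1  0.1
 -0.3  0.1 -0.1  0.3]
lens [626.2 222.7 284.2] focus [[525.  167.9 250.2]]
```

Run:
```python
from h import *
import pickle
D=pickle.load(open("views.pkl","rb"));cw=bot.get_calibration("wrist")
px=lambda L,o:(np.array(L,float)+.5)/4-.5+o
u1=px([(110,105),(292,169),(262,290),(82,218),(158,75),(320,138),(393,150),(326,328)],[240,135])
u2=np.array([639,399])-px([(212,66),(333,85),(293,212),(152,192),(193,304)],[270,125])
ct=bot.get_calibration("top");C0=np.load("fit.npz")["cam"];k=10/3
B=[[270,-70,14],[100,-70,14],[100,70,14],[200,0,400]]
ub=(np.array([(268,130),(360,297),(215,376),(62,52)])+.5)/k-.5+[140,60]
def g(p):
    a,b,h,v,r=p[6:]
    P1=[[b,h,v],[a,h,v],[a,h,-v],[b,h,-v],[b,-h,v],[a,-h,v],[0,0,r],[0,0,-r]];P2=[[b,h,v],[b,-h,v],[a,-h,v],[a,h,v],[0,0,0]]
    return np.r_[(proj(cw,headpts(p,P1),D[0][0])-u1).ravel(),(proj(cw,headpts(p,P2),D[1][0])-u2).ravel(),.4*(proj(ct,rackpts(p,B))-ub).ravel()]
q=least_squares(g,[*C0,24,86,22,22,31],x_scale=[100,100,.3,50,50,.3,10,10,10,10,10],loss="soft_l1")
print(q.x.round(3),q.cost);print(g(q.x).round(1))
print("lens",lens(q.x).round(1),"focus",headpts(q.x,[[-120,0,0]]).round(1))
np.savez("fit",rack=np.load("fit.npz")["rack"],cam=q.x[:6])
```

```text
[5.46802e+02 1.82000e+02 4.88000e-01 9.09690e+01 2.84402e+02 3.28000e-01
 2.46260e+01 8.22160e+01 2.13520e+01 1.98640e+01 3.18180e+01] 6.711633747759588
[ 0.6 -0.7  0.4  0.7 -2.2 -0.5 -0.4  0.7 -0.4  0.2 -0.4 -0.1  0.3 -0.8
  0.1 -1.2 -0.  -0.3 -0.6 -0.2  2.6 -1.   0.5  0.2 -0.7 -0.5  0.  -0.4
  0.   0.3 -0.5  0.1 -0.2  0.3]
lens [627.2 224.7 284.4] focus [[526.8 171.4 245.8]]
```

```bash
cat >> h.py <<'E'
F=np.load("fit.npz") if __import__("os").path.exists("fit.npz") else None
def rq(r,dth=0): # tool down, tool x = rack x, tool y = -rack y
    R=Rz(r[2]+dth); return Rot.from_matrix(np.c_[R[:,0],-R[:,1],-R[:,2]]).as_quat()
E
python3 - <<'E'
from h import *
import cv2,pickle
r=F["rack"]
bot.move_ptp(rackpts(r,[[-120,0,220]])[0],rq(r))
bot.move_gripper(0)
s=bot.read_state();im=bot.camera("wrist");pickle.dump((wview(s),im),open("rv.pkl","wb"));print(s["t"],s["tcp_pos"],s["width"])
cw=bot.get_calibration("wrist");V=wview(s)
big=cv2.resize(im[:200,60:460,::-1],None,fx=2,fy=2,interpolation=cv2.INTER_CUBIC)
P=lambda X:(proj(cw,rackpts(r,X),V)-[60,0])*2
for X in([[55,-143,72]],[[-55,-143,72]],[[-55,-213,72]],[[35,86,116]],[[-35,86,116]],[[-35,74,116]],[[-35,6,116]],[[-35,-74,116]],[[-14,-178,106]]):
    u=P(X)[0];cv2.circle(big,(int(u[0]),int(u[1])),3,(0,0,255),1)
cv2.imwrite("pics/r.png",big)
E
```

```text
10.05 [ 459.60566555 -165.06804448  219.99195752] 0.5087833482664387
```

View pics/r.png

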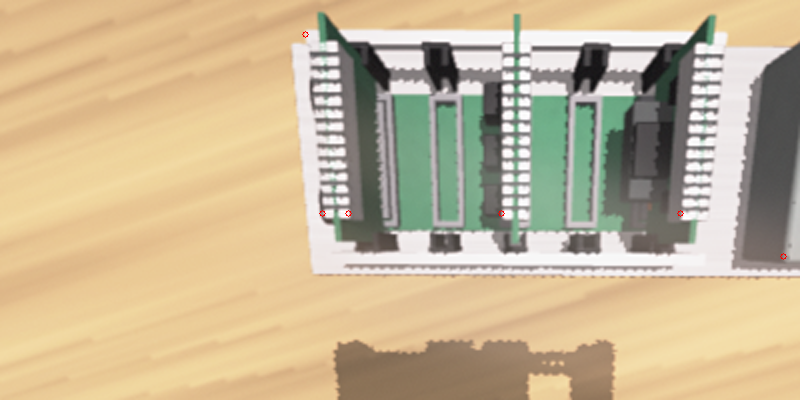

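The view matches the fit to within about 4 mm. The bar ends sit near rows 43 and 220, with the caps bar at columns 323–350 (near end) and 310–338 (far end). I'll refit the rack from these points and push the toggle.

Run:
```python
from h import *
import pickle
V,im=pickle.load(open("rv.pkl","rb"));cw=bot.get_calibration("wrist");r0=F["rack"]
P=[[-35,86,116],[-35,74,116],[35,86,116],[35,74,116],[-35,6,116],[-35,-6,116],[35,6,116],[35,-6,116],[-35,-74,116],[-35,-86,116],[35,-74,116],[35,-86,116],[-65,130,12],[65,130,12]]
u=np.array([(323,220),(350,220),(310,43),(338,43),(500,220),(530,220),(503,43),(529,43),(680,220),(707,220),(691,43),(717,43),(313,273),(293,45)])/2+[60,0]-.25
f=lambda p:(proj(cw,rackpts(p,P),V)-u).ravel()
q=least_squares(f,r0,x_scale=[100,100,.1],loss="soft_l1");r=q.x;print(r0,r);print(f(r).round(1))
np.savez("fit",rack=r,cam=F["cam"])
Q=rq(r);Z=90
bot.line_to(rackpts(r,[[-70,-178,180]])[0],250,Q)
bot.line_to(rackpts(r,[[-60,-178,Z]])[0],150)
f0=bot.read_state()["contact_force"];ex=Rz(r[2])[:,0]
for x in range(-40,16,4):
    bot.line_to(rackpts(r,[[x,-178,Z]])[0],40)
    s=bot.read_state();fx=(s["contact_force"]-f0)@ex;print(x,fx.round(1),((s["tcp_pos"]-[*r[:2],0])@Rz(r[2])).round(1))
    if fx<-14:break
print(s["t"])
```

```text
[ 5.74493380e+02 -1.99766187e+02 -2.93173242e-01] [ 5.71711987e+02 -1.98986987e+02 -2.94624667e-01]
[ 0.1  0.2 -0.   0.2 -1.3 -0.3 -0.8 -0.3  0.9  0.3 -0.7  0.3 -0.9 -0.2
  0.6 -0.2  0.3  0.4  0.2  0.4  1.9 -0.1  3.5 -0.1 -0.5  1.  -1.6 -0.3]
-40 -0.2 [ -40.1 -178.    89.8]
-36 -0.1 [ -35.9 -178.    90. ]
-32 -0.9 [ -31.8 -178.    90. ]
-28 0.5 [ -27.8 -178.    90. ]
-24 -0.9 [ -24.  -178.1   90. ]
-20 -1.4 [ -19.8 -178.1   90. ]
-16 -0.9 [ -15.6 -178.    90. ]
-12 -0.5 [ -11.6 -177.9   89.9]
-8 -2.8 [  -8.1 -178.    89.9]
-4 -5.4 [  -4.9 -178.    89.6]
0 -13.9 [  -4.1 -178.1   89.3]
4 -22.8 [  -3.6 -178.2   89.1]
15.15
```

Run:
```python
from h import *
r=F["rack"];Q=rq(r)
R=lambda *p:rackpts(r,[p])[0]
loc=lambda s:((s["tcp_pos"]-[*r[:2],0])@Rz(r[2])).round(1)
bot.line_to(R(-30,-178,90),150);bot.line_to(R(-50,-178,200),250)
bot.line_to(R(0,80,200),300)
bot.move_gripper(50)
bot.line_to(R(0,80,84),120)
s=bot.read_state();print(s["t"],loc(s),s["contact_force"])
bot.move_gripper(0,35)
s=bot.read_state();print(s["t"],loc(s),s["contact_force"],s["width"],s["finger_force"],s["moment"])
bot.line_to(R(0,80,100),40)
s=bot.read_state();print(s["t"],loc(s),s["contact_force"],s["width"],s["finger_force"])
bot.line_to(R(0,80,204),80)
s=bot.read_state();print(s["t"],loc(s),s["contact_force"],s["width"],s["finger_force"],s["moment"])
import cv2
a=bot.camera("scene")[:,:,::-1];b=bot.camera("top")[:,:,::-1]
cv2.imwrite("pics/l.png",np.vstack([cv2.resize(a[180:380,140:380],(720,600))[:300+0],cv2.resize(b[130:240,320:480],(720,300))]) )
```

```text
19.2417 [ 0.6 80.2 84.8] [0.42641988 0.90758375 0.45387795]
19.9417 [ 0. 80. 84.] [-0.800601    0.60737323  1.67195043] 11.747493148596366 34.99713063240051 [ 0.00952805  0.11474827 -0.03854463]
20.4917 [  0.   80.  100.2] [ 0.0296151  -0.10204319 -1.30880622] 12.03499206467349 34.99705910682678
21.9417 [ -0.3  79.9 203.3] [-0.82827153 -0.05324843 -0.28267828] 11.73537250147651 34.99693751335144 [ 0.01982088 -0.01589168  0.02456022]
```

View pics/l.png

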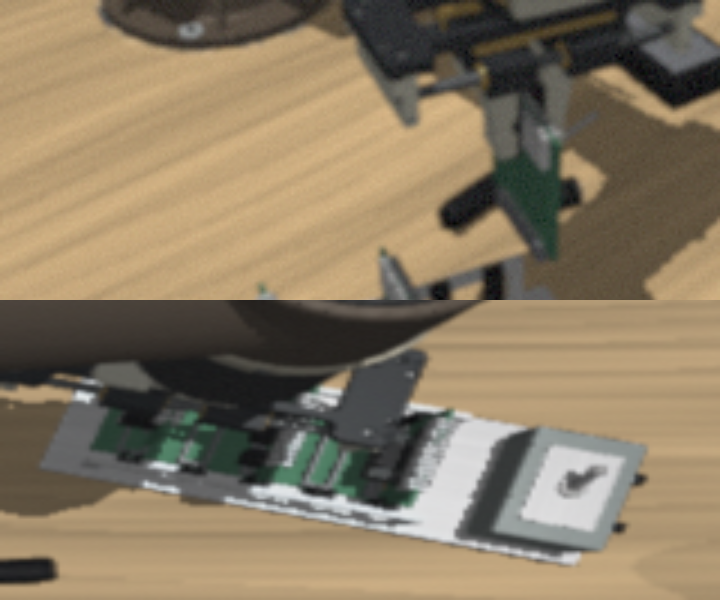

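The card is lifted and held: a can shows on its +y side at (570,190), and the top view shows the toggle and the other cards in place. Moving to the inspection pose.

Run:
```python
from h import *
import cv2
C=F["cam"];H=headR(C);L=lens(C);Fo=L-120*H[:,0]
y=H[:,0];z=H[:,2];x=np.cross(y,z);print(x.round(2),z.round(2))
Rt=np.c_[x,-y,-z];Q=Rot.from_matrix(Rt).as_quat()
Rc=np.c_[x,y,z]
# tcp in card frame: (0,0,84-16)
tcp=Fo+Rc@[0,-4,68-45]
pre=tcp-90*y+np.array([0,0,20])
print(tcp,pre,bot.solve_ik(pre,Q),bot.solve_ik(tcp,Q))
bot.move_ptp(pre,Q);s=bot.read_state();print(s["t"],s["tcp_pos"],s["width"],s["finger_force"])
bot.line_to(tcp,50);bot.pause(.3);s=bot.read_state();print(s["t"],s["tcp_pos"],s["contact_force"],s["width"],s["finger_force"])
a=bot.camera("scene")[:,:,::-1].copy();cs=bot.get_calibration("scene");s0=cv2.resize(a[60:260,370:570],None,fx=3,fy=3,interpolation=cv2.INTER_CUBIC)
corn=[[45,0,0],[-45,0,0],[45,0,100],[-45,0,100],[26,22,45],[-26,22,45]]
for p in corn:
    u=(proj(cs,Fo+Rc@(np.array(p)-[0,4,45]))[0]-[370,60])*3;cv2.circle(s0,(int(u[0]),int(u[1])),4,(0,0,255),1)
cv2.imwrite("pics/f.png",s0)
```

```text
[ 0.47 -0.88 -0.  ] [-0.28 -0.15  0.95]
[516.91923431 166.13446071 266.25606995] [441.65990365 126.17870573 257.28072194] [ 0.79503566 -0.25231956 -0.67223864  0.13082153 -0.84167321 -0.37899126] [ 0.72737336 -0.08629158 -0.51351549  0.10386558 -0.82719053 -0.29745842]
23.4167 [441.94443648 126.16781198 257.42179918] 11.880208206473919 34.99699652194977
25.5833 [516.87559979 166.10560951 266.31432137] [-0.81095834 -1.01769549 -0.36140714] 11.766255583071317 34.99694108963013
```

View pics/f.png

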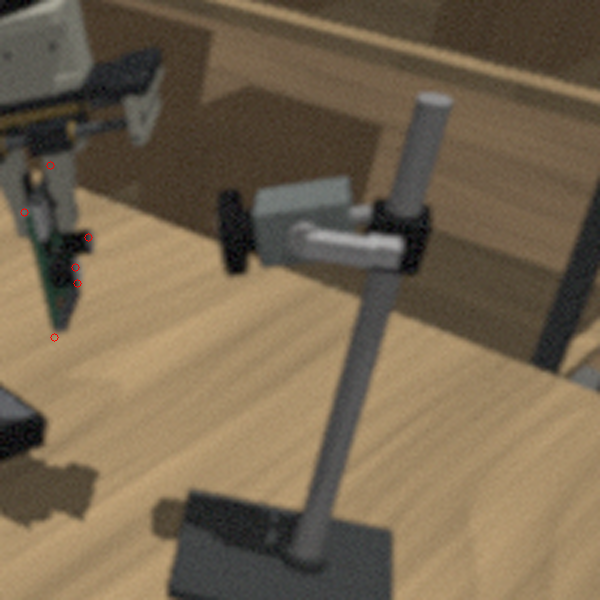

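The card hangs upright, with its cans facing the lens and its outline on the predicted marks: can ends at (85,240) against a predicted (88,237). Handing in.

Run:
```python
from plant import bot
print(bot.close_job())
```

```text
the job is handed in; nothing more can be done
None
```

The job is handed in: power switched off, and the capacitor card was drawn out and held still in front of the lens. The chip's position and angle come from my camera fits and a final scene view, and handing in returned no verdict.

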